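Scrape the walnut shells off the board

ROBOT

A 7-joint arm with a two-finger parallel gripper is mounted at the origin on a cart in front of the work surface, level with it; the furniture and walls round the work are solid. World frame = base frame: x ahead of the robot, y to its left, z up, the work surface at z = 0. Lengths are in m, angles in degrees, forces in N, time in s.
With the tool pointing down it reaches from about 0.425 to 0.875 m from the base axis. Payload 4.7 kg.
Tool frame: the origin (TCP) lies between the finger pads; the fingertips stand env.finger_overhang ahead of it and the grasp point (between the pads) lies 5 mm behind it (env.finger_overhang is the distance from the TCP to the fingertips, in m); z points along the fingers, y is the line along which they close (so a half turn about z gives the same grasp; the last joint's range is limited). The gripper opens to 87 mm and grips with 3 to 60 N. Pads are 19 mm wide; open, the fingers measure 117 mm over their backs; the gripper's body (75 mm by 190 mm) begins 51 mm behind the grasp point.
Start: joints at [-63.593, 18.392, -4.016, 83.108, 1.295, 78.541, -3.26], TCP at [0.281, 0.586, 0.237] pointing down, gripper open.
Joint ranges: [-163.93, 163.93], [-17.29, 119.83], [-79.2, 71.16], [3.27, 140.29], [-89.18, 269.18], [5.43, 117.66], [-154.24, 154.24]. Speed limits (degrees/s): [147.25, 147.25, 180, 180, 180, 180, 180].

INTERFACE

Orientations are given as [roll, pitch, yaw] about the fixed x, y, z axes, in that order (R = Rz(yaw) Ry(pitch) Rx(roll)).
In Python, from cell import telemetry, eyes, env, models gives the robot as it stands. The module is installed in compiled form; this text tells all that it offers.
- The arm moves only by the tool drive_tool, never from a script. Its arguments are lists of equal length, an entry for each row: "angular": the turn, a rotation vector about the tool's x, y, z in rad, a list of three; "delta_pos": the shift along the tool's x, y, z in cm, a list of three; "gripper": the finger opening in cm, from 0 to 8.7. A call has 1 to 20 rows; each row shifts and turns the commanded pose from where the row before left it, along the tool's axes as they then stand; what a row does not reach is not made up. A row lasts 1/10 s, in which the tool goes at most 50 mm and 8.59 degrees, less where a joint would pass 70% of its speed; a pose out of reach is approached as far as the arm can. A call with a gripper value outside its range is refused whole. The fingers move at their own pace and stop on an object; "squeeze" is the grip in N (left out, the last holds). Time passes only in rows, so rows that do not move let the fingers close. It gives the time, the measured TCP pose, the force, the opening and the grip force at its end, in the units of the state.
- telemetry.get_obs(): the state, without advancing time (a new reading comes with each control period).
- eyes.read_camera(name): name is "side" or "top" or "wrist"; returns a dict with "pixels" (400x640x3 uint8, red, green, blue), "mtx" (3x3 intrinsics, pixels), "D" ([k1, k2, p1, p2, k3] as OpenCV has them; the pictures are not rectified), "origin" and "orientation" of the camera in the world. Camera axes: x right, y down, z forward; pixel columns grow to the right and rows downward; lengths in m; the calibration is good to about 2 mm. A picture is of the moment at which its call begins. There is no depth.
- env.sign_off(): hands the job in; it is judged then, once.
Trained networks look in a picture, given as the dict that the camera call returned (one of the last four; its "shot" number tells which), for a name from the list of things; names that differ only in an ending like _2 or _b are one class to them, and where a whole thing is asked for, a point or a joint stands for the part that bears it (a point fixed in the world has none). Each returns a list of dicts, best first, with "p" (0 to 1); they miss things now and then, are a little off and sometimes report something else, mostly with a low value. They report only what shows in the picture. A call takes as long as a camera call.
- models.search_frame(picture, target): "centre" ([column, row] in pixels, amid what is visible of it).
- models.cut_out(picture, target): "pixels" (400x640 bool, what is visible of it) and "centre" ([column, row] in pixels, amid what is visible of it).
The state is a dict: "time_s": time; "qpos": joint angles; "joint_velocities": joint speeds; "effort": joint torques, N m; "tool_pos": TCP position; "tool_rot": TCP orientation; "force": force on the tool from outside, world axes, zero at the start; "wrist_torque": the same for the moment, N m; "grip_width": finger opening in m; "grasp_force": force on a finger pad.
Only numpy, scipy, OpenCV 4.12 (cv2) and the standard library are available. Lean on these libraries where they do the work, as an engineer would, in place of code of your own. Each camera call takes 0.05 s, during which the arm holds its last target. There are 200 camera calls.

TASK

Take the wooden scraper block by its upright grip and push both half walnut shells off the end of the chopping board into the open tray that stands at that end, not onto the slatted trivet at the other end. Touch the shells only with the scraper, and finally leave the scraper standing on the board, released.

Things in the scene. Friction and masses are not known exactly. Their poses are not given: they have to be found in the camera images.
- scraper: Wooden scraper block standing on the worktop. Foot 120 mm (its x) by 48 mm (y) by 16 mm high; on it, centred, an upright grip 85 mm (x) by 20 mm thick (y), its top 58 mm above the underside: close the fingers on the 20 mm, along y. Origin: centre of the underside, z up; 0.14 to 0.28 kg. A long flat side of the foot (facing +y or -y) pushes.
- shell_1_mid (a point): Half walnut shell lying dome up, loose, on the chopping board, within 36 mm (tray's x) and 40 mm (tray's y) of the board's middle: round, 33 mm across, 15 mm high, 15 g. The point is its middle, 7 mm above its flat side.
- shell_2_mid (a point): The other half walnut shell, just the same, 40 to 72 mm from the first across the board (along the tray's x).
- tray: Open wooden tray, fixed, 160 (its x) x 100 (y) x 16 mm high, walls and floor 4 mm. Origin: centre of underside, on the worktop. The fixed wooden board, 150 (x) x 220 (y) x 20 mm thick, has the same yaw; its middle is 162 mm from the tray's origin along the tray's +y or -y, where the shells are (2 mm gap to the tray). Beyond its other end: a fixed slatted trivet, 14 mm high, sized like the tray.

How it is judged:
By the outcome, as a careful person would: the job done as asked, in the order asked, and still so for the second after the job is handed in, with the robot touching nothing.
It also fails if it takes over 43 s, if anything falls off the work surface, if the arm or the gripper's body presses on something with over 40 N, if the wrist force passes 120 N, or if a joint passes its speed limit or range.

## Working session

There is one attempt and no reset: what is moved stays moved. The work goes in short steps, Python scripts to look and compute and a tool call to move; the robot and the scene stay as the last step left them, time stands still between calls to the robot, and variables do not carry over. Pictures are saved under pics/ and viewed, at most 10 in all, crops included, and the job is handed in when it is done.

Besides the shell and the picture viewer there is one more tool, called after "Emit:" by a JSON object that holds its "op" and its "data". drive_tool: Moves the arm, as the interface text tells. Its arguments: {"type":"object","properties":{"angular":{"type":"array","items":{"type":"array","items":{"type":"number"}}},"delta_pos":{"type":"array","items":{"type":"array","items":{"type":"number"}}},"gripper":{"type":"array","items":{"type":"number"}},"squeeze":{"type":"number"}},"required":["angular","delta_pos","gripper"]}

```bash
mkdir -p pics
cat > h.py <<'E'
import numpy as np, cv2
from scipy.spatial.transform import Rotation as R
from cell import telemetry, eyes, env, models
def rot(o):
    o=np.array(o,float)
    if o.shape==(3,3): return o
    if o.size==3: return R.from_euler('xyz',o,degrees=True).as_matrix()
    return R.from_quat(o).as_matrix()
def ray(p,px):
    u=cv2.undistortPoints(np.array(px,float).reshape(-1,1,2),np.array(p['mtx']),np.array(p['D'])).reshape(-1,2)
    return np.c_[u,np.ones(len(u))]@rot(p['orientation']).T
def onz(p,px,z):
    d=ray(p,px);o=np.array(p['origin']);return o+d*((z-o[2])/d[:,2])[:,None]
def proj(p,X):
    r=rot(p['orientation']).T
    return cv2.projectPoints(np.array(X,float).reshape(-1,3),cv2.Rodrigues(r)[0],-r@np.array(p['origin']),np.array(p['mtx']),np.array(p['D']))[0].reshape(-1,2)
def save(p,n): cv2.imwrite('pics/'+n,p['pixels'][:,:,::-1])
E
python3 - <<'E'
from h import *
print(env.finger_overhang, telemetry.get_obs())
for c in ['top','side']:
    p=eyes.read_camera(c); save(p,c+'0.png'); print(c,p['origin'],p['orientation'])
    for t,z in [('scraper',0.03),('shell_1_mid',0.027),('tray',0.008)]:
        for d in models.cut_out(p,t)[:3]:
            print(t,round(d['p'],2),d['centre'],onz(p,d['centre'],z).round(3),cv2.minAreaRect(onz(p,np.argwhere(d['pixels'])[:,::-1],z)[:,:2].astype(np.float32)))
E
```

```text
0.014 {'time_s': 0.0, 'qpos': array([-63.59187907,  18.43746041,  -4.01499419,  83.17449083,
         1.29558402,  78.53894471,  -3.25947321]), 'joint_velocities': array([ 0.03278374, -0.04226758, -0.02370256,  0.08841847, -0.01028842,
        0.1375166 ,  0.03578607]), 'effort': array([-4.87593479e-04, -4.91269720e+01, -4.04511597e-01, -3.12531817e+01,
       -6.40664343e-02,  4.36769030e-02,  1.87696951e-04]), 'tool_pos': array([0.28068952, 0.58570256, 0.23548313]), 'tool_rot': array([-1.79894374e+02,  6.39978185e-03,  1.54401759e+02]), 'force': array([ 0.50996159,  0.54483475, -0.01291688]), 'wrist_torque': array([-0.00302329,  0.01553349,  0.02338425]), 'grasp_force': 0.0, 'grip_width': 0.08710275154001428}
top [0.32517392 0.06113455 0.93214777] [-166.1766754    -0.29685061  -93.00209565]
scraper 0.59 [261.1, 270.1] [[0.422 0.16  0.03 ]] ((0.4189831018447876, 0.160120889544487), (0.11637778580188751, 0.04810779541730881), 8.557939529418945)
shell_1_mid 0.53 [338.3, 197.9] [[0.556 0.005 0.027]] ((0.5602476000785828, 0.00449717789888382), (0.028411824256181717, 0.027140725404024124), 40.93173599243164)
tray 0.8 [398.6, 180.6] [[ 0.591 -0.121  0.008]] ((0.5965822339057922, -0.11758607625961304), (0.16799263656139374, 0.10463319718837738), 4.671181678771973)
side [ 0.43274198 -0.72172204  0.44805586] [-1.17101911e+02  2.64991580e-02 -5.39028953e+00]
shell_1_mid 0.46 [353.7, 231.9] [[ 0.554 -0.002  0.027]] ((0.561618447303772, 0.004594594240188599), (0.04418409615755081, 0.030646054074168205), 81.90839385986328)
tray 0.72 [391.1, 276.2] [[ 0.598 -0.116  0.008]] ((0.5973695516586304, -0.11416193097829819), (0.16866153478622437, 0.12274790555238724), 6.16660737991333)
```

View pics/top0.png

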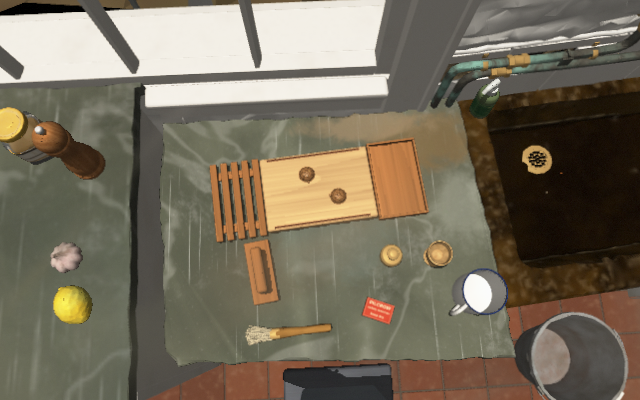

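View pics/side0.png

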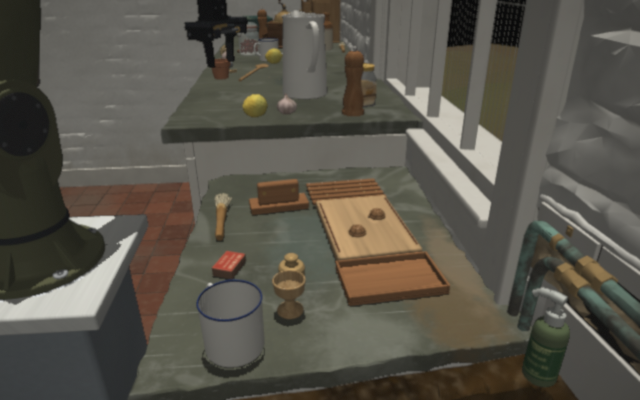

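Run:
```python
from h import *
p=eyes.read_camera('top'); q=eyes.read_camera('side')
for i in range(1): print([(d['p'],d['centre']) for d in models.search_frame(p,'shell_2_mid')],[(d['p'],d['centre']) for d in models.search_frame(q,'shell_2_mid')])
print(onz(p,[[306,174],[338,196]],.027).round(4),onz(q,[[377,214],[357,231]],.027).round(4))
a=p['pixels'][125:315,200:440,::-1]
cv2.imwrite('pics/a.png',cv2.resize(a,None,fx=3.15,fy=3.15,interpolation=cv2.INTER_CUBIC))
d=models.cut_out(p,'tray')[0]
print(cv2.boxPoints(cv2.minAreaRect(np.argwhere(d['pixels'])[:,::-1].astype(np.float32))))
d=models.cut_out(p,'scraper')[0]
b=cv2.boxPoints(cv2.minAreaRect(np.argwhere(d['pixels'])[:,::-1].astype(np.float32)));print(b,onz(p,b,.012))
```

```text
[(0.55, [306.8, 174.1])] [(0.65, [376.6, 215.6])]
[[0.6083 0.066  0.027 ]
 [0.5597 0.005  0.027 ]] [[0.6086 0.0617 0.027 ]
 [0.5601 0.0007 0.027 ]]
[[363.8513  144.01418]
 [413.4716  134.24046]
 [428.95383 212.84245]
 [379.33353 222.61617]]
[[242.56395 243.63292]
 [268.1433  238.92094]
 [279.4052  300.0569 ]
 [253.82587 304.76886]] [[0.47695433 0.1967047  0.012     ]
 [0.48372081 0.14644494 0.012     ]
 [0.36489307 0.12829614 0.012     ]
 [0.35860071 0.17711681 0.012     ]]
```

View pics/a.png

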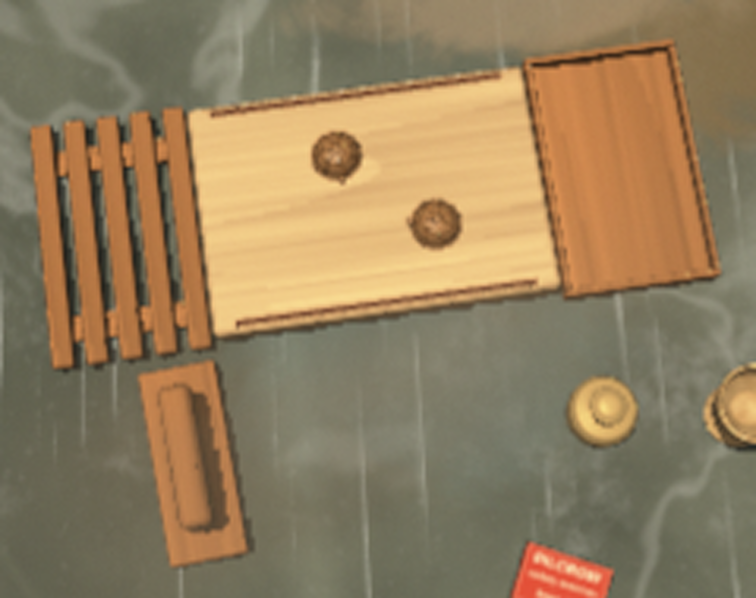

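Run:
```python
from h import *
p=eyes.read_camera('top')
for n,c,z in [('board',[(190,112),(525,68),(560,288),(217,338)],.02),('scr',[(138,375),(213,362),(254,551),(171,567)],.016),('griptop',[(160,390),(190,383),(213,527),(184,530)],.058),('tray',[(525,60),(674,42),(719,274),(567,297)],.016)]:
    X=onz(p,np.array(c)/3.15+[200,125],z)[:,:2]; print(n,X.round(4).tolist(),X.mean(0))
    for i in range(4):
        d=X[(i+1)%4]-X[i]; print(np.linalg.norm(d).round(4),np.degrees(np.arctan2(d[1],d[0])).round(1))
```

```text
board [[0.6437, 0.1572], [0.6627, -0.0604], [0.516, -0.0711], [0.4953, 0.1439]] [0.57943441 0.04238445]
0.2185 -85.0
0.1471 -175.8
0.216 95.5
0.1489 5.1
scr [[0.4754, 0.1937], [0.4811, 0.1472], [0.3649, 0.1257], [0.358, 0.1758]] [0.41982537 0.16056863]
0.0469 -83.0
0.1182 -169.5
0.0506 97.8
0.1187 8.7
griptop [[0.4589, 0.1748], [0.4621, 0.1571], [0.3778, 0.1458], [0.377, 0.1626]] [0.41896279 0.16008326]
0.018 -79.6
0.0851 -172.4
0.0168 92.9
0.0828 8.5
tray [[0.6697, -0.0614], [0.6774, -0.16], [0.5207, -0.1727], [0.5109, -0.0756]] [ 0.59467535 -0.11741721]
0.0989 -85.6
0.1572 -175.4
0.0976 95.8
0.1595 5.1
```

Emit:
{"op": "drive_tool", "data": {"angular": [[0,0,-0.12],[0,0,-0.12],[0,0,-0.12],[0,0,-0.12],[0,0,-0.12],[0,0,0],[0,0,0],[0,0,0],[0,0,0],[0,0,0],[0,0,0],[0,0,0],[0,0,0],[0,0,0],[0,0,0],[0,0,0],[0,0,0],[0,0,0],[0,0,0],[0,0,0]], "delta_pos": [[0,0,0],[0,0,0],[0,0,0],[0,0,0],[0,0,0],[-0.5,-3,0.7],[-0.5,-3,0.7],[-0.5,-3,0.7],[-0.5,-3,0.7],[-0.5,-3,0.7],[-0.5,-3,0.7],[-0.5,-3,0.7],[-0.5,-3,0.7],[-0.5,-3,0.7],[-0.5,-3,0.7],[-0.5,-3,0.7],[-0.5,-3,0.7],[-0.5,-3,0.7],[-0.5,-3,0.7],[0,0,0]], "gripper": [8.7,8.7,8.7,8.7,8.7,8.7,8.7,8.7,8.7,8.7,8.7,8.7,8.7,8.7,8.7,8.7,8.7,8.7,8.7,8.7]}}

```text
time_s: 2.75
tool_pos: [0.415, 0.1773, 0.1379]
tool_rot: [-179.9, -0.1, -171.6]
force: [-0.3, 0.3, -0.8]
grip_width: 0.0869
grasp_force: 0.0
```

Run:
```python
from h import *
o=telemetry.get_obs(); print(o['time_s'],o['tool_pos'],o['tool_rot'],o['qpos'])
p=eyes.read_camera('wrist'); save(p,'w1.png')
for d in models.cut_out(p,'scraper')[:2]:
    c=cv2.boxPoints(cv2.minAreaRect(np.argwhere(d['pixels'])[:,::-1].astype(np.float32)))
    print(d['p'],d['centre'],c,onz(p,c,.016).round(4),onz(p,[d['centre']],.03))
```

```text
2.75 [0.41497926 0.17732678 0.13789837] [-1.79897051e+02 -5.15514857e-02 -1.71592799e+02] [-35.3861658   -1.58936289   8.70768718 117.51678172   0.35804575
  64.13594444  71.5688764 ]
0.78 [308.6, 191.1] [[280. 128.]
 [336. 128.]
 [336. 258.]
 [280. 258.]] [[0.3666 0.1311 0.016 ]
 [0.3597 0.1785 0.016 ]
 [0.4807 0.1975 0.016 ]
 [0.4886 0.1442 0.016 ]] [[0.41457864 0.16290722 0.03      ]]
0.56 [9.8, 244.2] [[-5.204749e-16  2.390000e+02]
 [ 2.600000e+01  2.390000e+02]
 [ 2.600000e+01  2.560000e+02]
 [ 0.000000e+00  2.560000e+02]] [[ 0.5135 -0.1395  0.016 ]
 [ 0.5086 -0.1101  0.016 ]
 [ 0.5281 -0.1129  0.016 ]
 [ 0.5333 -0.1428  0.016 ]] [[ 0.50855268 -0.11389371  0.03      ]]
```

View pics/w1.png

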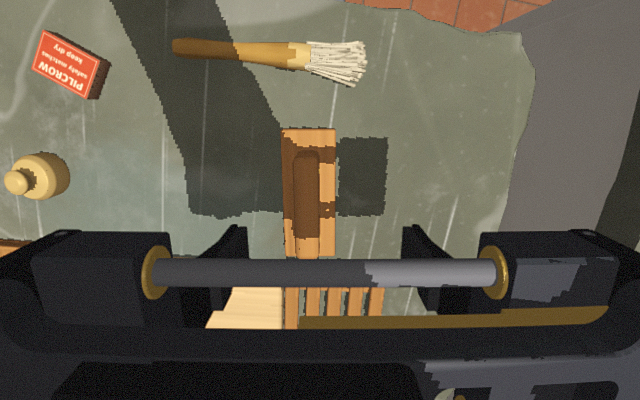

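Emit:
{"op": "drive_tool", "data": {"angular": [[0,0,0],[0,0,0],[0,0,0],[0,0,0],[0,0,0],[0,0,0],[0,0,0],[0,0,0],[0,0,0],[0,0,0],[0,0,0],[0,0,0],[0,0,0],[0,0,0],[0,0,0],[0,0,0],[0,0,0]], "delta_pos": [[-0.2,-0.85,0],[-0.15,-0.85,0],[0,0,1.4],[0,0,1.4],[0,0,1.4],[0,0,1.4],[0,0,1.4],[0,0,1.4],[0,0,1.4],[0,0,0],[0,0,0],[0,0,0],[0,0,0],[0,0,0],[0,0,0],[0,0,0],[0,0,0]], "gripper": [8.7,8.7,8.7,8.7,8.7,8.7,8.7,8.7,8.7,8.7,8.7,5,1,1,1,1,1], "squeeze": 40}}

```text
time_s: 4.55
tool_pos: [0.4202, 0.1656, 0.0406]
tool_rot: [180.0, 0.0, -171.2]
force: [0.6, -0.4, 0.5]
grip_width: 0.0471
grasp_force: 0.0
```

Emit:
{"op": "drive_tool", "data": {"angular": [[0,0,0],[0,0,0],[0,0,0],[0,0,0],[0,0,0],[0,0,0],[0,0,0]], "delta_pos": [[0,0,0],[0,0,0],[0,0,0],[0,0,0],[0,0,0],[0,0,0],[0,0,0]], "gripper": [1,1,1,1,1,1,1]}}

```text
time_s: 5.25
tool_pos: [0.4203, 0.1654, 0.0405]
tool_rot: [-180.0, 0.0, -171.2]
force: [0.9, -0.8, -0.2]
grip_width: 0.0196
grasp_force: 40.0
```

Emit:
{"op": "drive_tool", "data": {"angular": [[0,0,0],[0,0,0],[0,0,0],[0,0,0],[0,0,0],[0,0,0],[0,0,0.033],[0,0,0.033],[0,0,0],[0,0,0],[0,0,0],[0,0,0],[0,0,0],[0,0,0],[0,0,0],[0,0,0],[0,0,0],[0,0,0],[0,0,0],[0,0,0]], "delta_pos": [[0,0,-1],[0,0,-1.5],[0,0,-1.5],[0,0,-1.5],[0,0,-1.5],[0,0,-1],[0,0,0],[0,0,0],[-1.5,-0.6,0],[-1.5,-0.6,0],[-1.5,-0.6,0],[-1.5,-0.6,0],[-1.5,-0.6,0],[-1.5,-0.6,0],[-1.5,-0.6,0],[-1.5,-0.6,0],[-1.5,-0.6,0],[-1.6,-0.7,0],[0,0,0],[0,0,0]], "gripper": [1,1,1,1,1,1,1,1,1,1,1,1,1,1,1,1,1,1,1,1]}}

```text
time_s: 7.25
tool_pos: [0.5761, 0.1173, 0.1199]
tool_rot: [-180.0, -0.1, -175.1]
force: [-0.5, 0.2, -1.8]
grip_width: 0.0194
grasp_force: 40.0
```

Run:
```python
from h import *
o=telemetry.get_obs(); print(o['time_s'],o['tool_pos'],o['tool_rot'],o['force'])
p=eyes.read_camera('side'); q=eyes.read_camera('wrist')
T=o['tool_pos']; u=T[2]-.0405
ex=np.array([.9962,.0872,0]);ey=np.array([-.0872,.9962,0])
im=p['pixels'].copy()
for sx,sy,h in [(-60,-24,0),(60,-24,0),(-60,-24,16),(60,-24,16),(-42.5,-10,58),(42.5,-10,58)]:
    c=proj(p,T+ex*sx/1e3+ey*sy/1e3+[0,0,u+h/1e3-T[2]])[0]; cv2.circle(im,tuple(int(round(v)) for v in c),1,(0,255,0),-1)
a=im[110:310,240:480]; b=q['pixels']
cv2.imwrite('pics/s2.png',cv2.resize(a,(720,600),interpolation=cv2.INTER_CUBIC)[:,:,::-1])
save(q,'w2.png')
```

```text
7.25 [0.57613477 0.11730661 0.11989779] [-1.79973051e+02 -7.95667615e-02 -1.75060832e+02] [-0.46505543  0.15732755 -1.80102171]
```

View pics/s2.png

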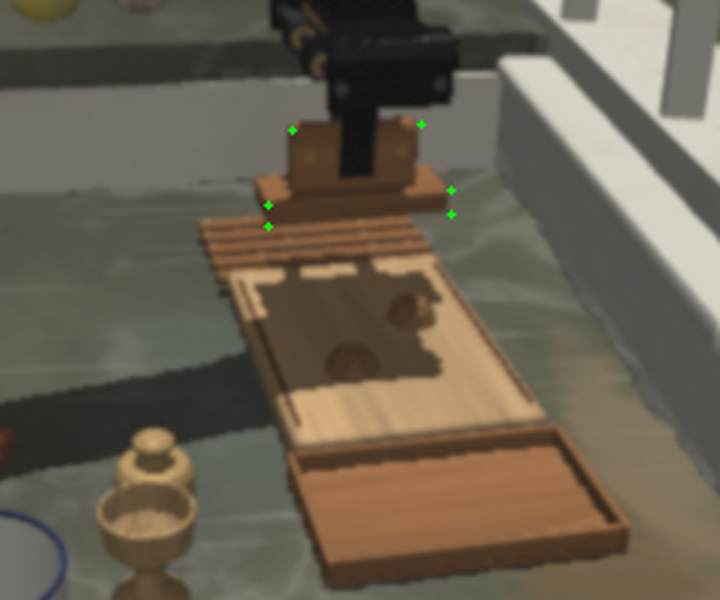

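Emit:
{"op": "drive_tool", "data": {"angular": [[0,0,0],[0,0,0],[0,0,0],[0,0,0],[0,0,0],[0,0,0],[0,0,0],[0,0,0],[0,0,0]], "delta_pos": [[-0.15,0,1],[0,0,1],[0,0,1],[0,0,1],[0,0,1],[0,0,0.5],[0,0,0.3],[0,0,0],[0,0,0]], "gripper": [1,1,1,1,1,1,1,1,1]}}

```text
time_s: 8.25
tool_pos: [0.5778, 0.1181, 0.0629]
tool_rot: [180.0, 0.0, -175.0]
force: [-1.0, 0.3, -2.0]
grip_width: 0.0199
grasp_force: 40.0
```

Emit:
{"op": "drive_tool", "data": {"angular": [[0,0,0],[0,0,0],[0,0,0],[0,0,0],[0,0,0],[0,0,0],[0,0,0],[0,0,0],[0,0,0],[0,0,0],[0,0,0],[0,0,0],[0,0,0],[0,0,0],[0,0,0],[0,0,0],[0,0,0],[0,0,0],[0,0,0],[0,0,0]], "delta_pos": [[0,0,0.1],[0,-0.5,0],[0,-0.5,0],[0,-0.5,0],[0,-0.5,0],[0,-0.5,0],[0,-0.5,0],[0,-0.5,0],[0,-0.5,0],[0,-0.5,0],[0,-0.5,0],[0,-0.5,0],[0,-0.5,0],[0,-0.5,0],[0,-0.5,0],[0,-0.5,0],[0,-0.5,0],[0,-0.5,0],[0,-0.5,0],[0,0,0]], "gripper": [1,1,1,1,1,1,1,1,1,1,1,1,1,1,1,1,1,1,1,1]}}

```text
time_s: 10.25
tool_pos: [0.5854, 0.0272, 0.0616]
tool_rot: [-180.0, 0.0, -175.1]
force: [0.3, 0.2, -1.1]
grip_width: 0.0196
grasp_force: 40.0
```

Run:
```python
from h import *
p=eyes.read_camera('side'); print(telemetry.get_obs()['force'])
cv2.imwrite('pics/s3.png',cv2.resize(p['pixels'][110:310,240:480],(720,600),interpolation=cv2.INTER_CUBIC)[:,:,::-1])
```

```text
[ 0.09447806  0.75789791 -2.44948179]
```

View pics/s3.png

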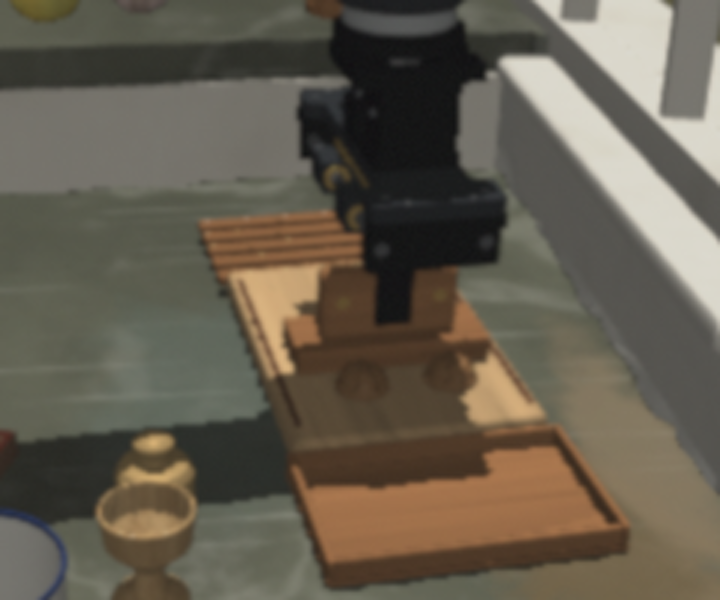

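Emit:
{"op": "drive_tool", "data": {"angular": [[0,0,0],[0,0,0],[0,0,0],[0,0,0],[0,0,0],[0,0,0],[0,0,0],[0,0,0],[0,0,0],[0,0,0],[0,0,0],[0,0,0],[0,0,0],[0,0,0],[0,0,0],[0,0,0],[0,0,0],[0,0,0],[0,0,0],[0,0,0]], "delta_pos": [[0,-0.5,0],[0,-0.5,0],[0,-0.5,0],[0,-0.5,0],[0,-0.5,0],[0,-0.5,0],[0,-0.5,0],[0,-0.5,0],[0,-0.5,0],[0,-0.5,0],[0,-0.5,0],[0,-0.5,0],[0,-0.5,0],[0,-0.5,0],[0,-0.5,0],[0,-0.5,0],[0,-0.2,0],[0,-0.2,0],[0,0,0],[0,0,0]], "gripper": [1,1,1,1,1,1,1,1,1,1,1,1,1,1,1,1,1,1,1,1]}}

```text
time_s: 12.3
tool_pos: [0.5926, -0.055, 0.0616]
tool_rot: [180.0, 0.0, -175.0]
force: [1.3, -0.4, -2.8]
grip_width: 0.0199
grasp_force: 40.0
```

Run:
```python
from h import *
p=eyes.read_camera('side'); print(telemetry.get_obs()['force'])
cv2.imwrite('pics/s4.png',cv2.resize(p['pixels'][110:310,240:480],(720,600),interpolation=cv2.INTER_CUBIC)[:,:,::-1])
```

```text
[ 0.15331874  0.60021475 -0.90855481]
```

View pics/s4.png

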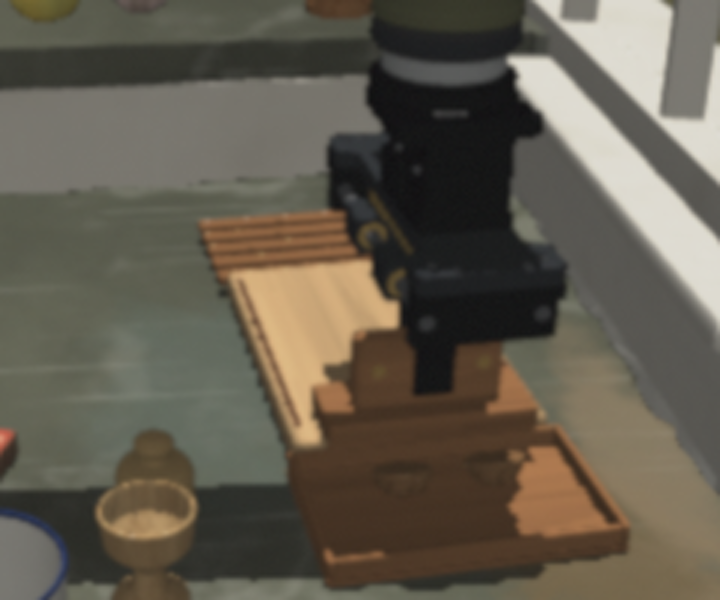

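Emit:
{"op": "drive_tool", "data": {"angular": [[0,0,0],[0,0,0],[0,0,0],[0,0,0],[0,0,0],[0,0,0],[0,0,0],[0,0,0],[0,0,0],[0,0,0],[0,0,0],[0,0,0],[0,0,0],[0,0,0],[0,0,0],[0,0,0]], "delta_pos": [[0,0.5,0],[0,1,0],[0,1,0],[0,1,0],[0,1,0],[0,1,0],[0,1,0],[0,1,0],[0,1,0],[0,1,0],[0,0.5,0],[0,0,0],[0,0,0.05],[0,0,0.05],[0,0,0],[0,0,0]], "gripper": [1,1,1,1,1,1,1,1,1,1,1,1,1,1,1,1]}}

```text
time_s: 13.95
tool_pos: [0.584, 0.0438, 0.0606]
tool_rot: [-180.0, 0.0, -175.0]
force: [-0.2, 0.5, -0.8]
grip_width: 0.0194
grasp_force: 40.0
```

Run:
```python
from h import *
p=eyes.read_camera('side'); print(telemetry.get_obs()['force'])
cv2.imwrite('pics/s5.png',cv2.resize(p['pixels'][110:310,240:480],(720,600),interpolation=cv2.INTER_CUBIC)[:,:,::-1])
```

```text
[-1.0013017  -0.15684791 -1.23870897]
```

View pics/s5.png

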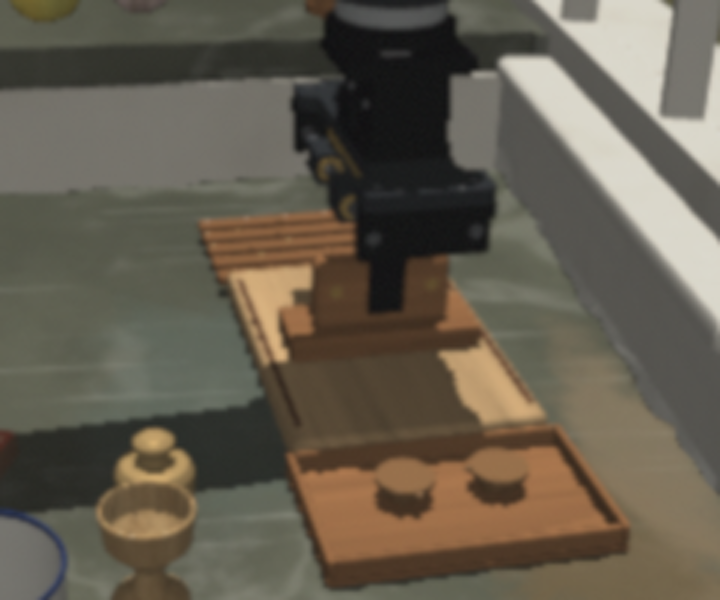

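Emit:
{"op": "drive_tool", "data": {"angular": [[0,0,0],[0,0,0],[0,0,0]], "delta_pos": [[0,0,0.04],[0,0,0.03],[0,0,0]], "gripper": [1,1,1]}}

```text
time_s: 14.3
tool_pos: [0.584, 0.0439, 0.0606]
tool_rot: [-180.0, 0.0, -175.0]
force: [-3.1, -1.4, 4.9]
grip_width: 0.0194
grasp_force: 40.0
```

Contact with the board; release and rise.

Emit:
{"op": "drive_tool", "data": {"angular": [[0,0,0],[0,0,0],[0,0,0],[0,0,0],[0,0,0],[0,0,0],[0,0,0],[0,0,0],[0,0,0],[0,0,0],[0,0,0],[0,0,0],[0,0,0],[0,0,0],[0,0,0],[0,0,0],[0,0,0],[0,0,0]], "delta_pos": [[0,0,0],[0,0,0],[0,0,0],[0,0,0],[0,0,0],[0,0,0],[0,0,0],[0,0,0],[0,0,-0.5],[0,0,-1],[0,0,-1.5],[0,0,-1.5],[0,0,-1.5],[0,0,-1.5],[0,0,-1.5],[0,0,-1.5],[0,0,-1.5],[0,0,0]], "gripper": [6,6,6,6,6,6,6,6,6,6,6,6,6,6,6,6,6,6]}}

```text
time_s: 16.1
tool_pos: [0.5854, 0.0445, 0.1827]
tool_rot: [180.0, 0.3, -175.0]
force: [0.5, -0.1, -0.3]
grip_width: 0.0602
grasp_force: 0.0
```

Run:
```python
from h import *
p=eyes.read_camera('side'); print(telemetry.get_obs()['force'])
cv2.imwrite('pics/s6.png',cv2.resize(p['pixels'][110:310,240:480],(720,600),interpolation=cv2.INTER_CUBIC)[:,:,::-1])
```

```text
[ 0.36184357 -1.72335725  0.95627057]
```

View pics/s6.png

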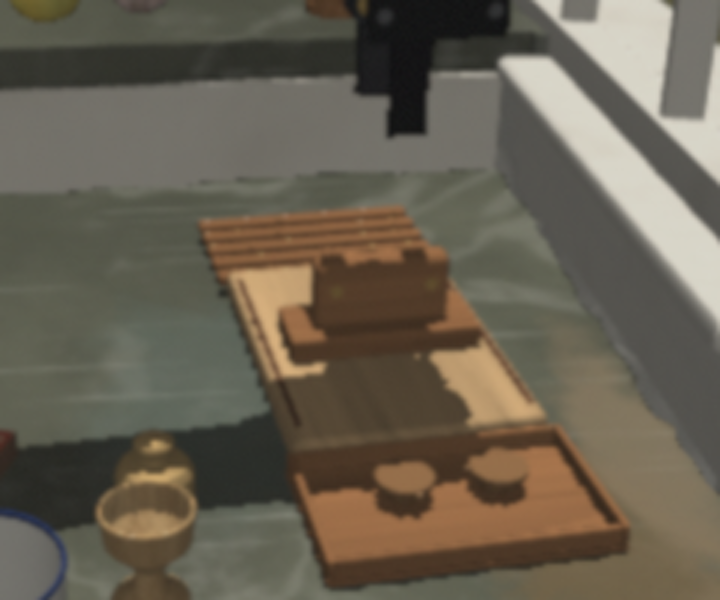

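The scraper stands on the board, released. Both shells are in the tray, at about (405,485) and (498,475) in the crop.

```bash
python3 -c "
from cell import env
print(env.sign_off())"
```

```text
the job is handed in; nothing more can be done
None
```

Both half walnut shells are in the tray, and the scraper stands released on the board; I handed the job in after about 16 s of robot time (the limit is 43 s), and no verdict was returned.

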